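Load the conditioning box with the long sample holders

TASK

Swing the latch lever clear of the white box's lid, open the lid until it stands upright, and load all the long sample holders into the box, lying side by side on its floor; the short ones stay in the tray. Then close the lid fully and swing the lever fully back across it, without knocking over the bottle, beaker or jar.

Things in the scene. Friction and masses are not known exactly. Their poses are not given: they have to be found in the camera images.
- box: white conditioning box, fixed to the bench, 166 (x) x 346 (y) mm, 74 mm high to the rim. Origin: centre of its underside; x runs from its front (robot's side) to its hinge side, y along its length. A 32 mm steel bracket for the latch, 84 mm high, stands outside the middle of its +y wall.
- box_floor (a point): centre of the box's inner floor, 10 mm above the bench. Inside 150 (x) x 330 (y) mm, walls 8 mm, 64 mm deep to the rim: four holders fit lying side by side along x; one standing on end or lying on another keeps the lid from closing.
- lid (a joint): grey lid of the box, 8 mm thick, 0.5 kg, hinged along the top of the box's +x wall, opens upward about the hinge. 0 = closed, 1.57 = upright, at most 1.9. Its hinge is stiff: it stays where it is left, and takes about 8 N at the handle to swing either way.
- lid_hinge (a point): middle of the lid's hinge line, 83 mm from the box's origin along the box's x, 74 mm above the bench; the hinge line is parallel to the box's y.
- lid_handle (a point): middle of the lid's handle, a black round bar 12 mm thick and 100 mm long, parallel to the box's y, 40 mm above the lid's top. From the hinge point it lies 136 mm towards the front and 48 mm up when the lid is closed (122 mm above the bench).
- latch (a joint): steel latch lever at the box's +y end, a bar 16 mm wide, 9 mm thick, 96 mm long on a vertical pivot. 0 = points to the box's -y, across the top of the lid, holding it shut; grows clockwise seen from above; 1.57 = points to the box's -x, off the lid; at most 1.8. Stays where it is left; about 2 N at the grip moves it. Below about 1.4 it still blocks the lid.
- latch_pivot (a point): the lever's pivot: 190 mm from the box's origin along the box's y, 85 mm above the bench (underside of the lever).
- latch_grip (a point): on the lever's upright black grip, a round post 16 mm thick, 45 mm tall (95 to 140 mm above the bench), 78 mm from the pivot; this point is 22 mm below the post's top, 117 mm above the bench.
- tray: white shallow tray, fixed, 255 (x) x 218 (y) mm, with 2 (along x) x 3 (along y) compartments of 120 x 66 mm; floor 4 mm thick, walls 5 mm thick with their tops 11 mm above the bench (20 mm below the centre of a holder that lies in it). Origin: centre of its underside. Each compartment holds at most one holder, lying roughly along the tray's x.
- long1_mid (a point): long plain metal sample holder: a 26 x 26 mm square aluminium bar with a 54 x 54 mm dark square flange, 14 mm thick, at each end, 104 mm long over all, about 0.3 (0.2 to 0.45) kg. It looks the same on any of its four sides. This point is its centre, 27 mm above what it lies on; x runs along the bar. To be loaded. Two to four of these are present.
- long2_mid (a point): long plain metal sample holder: a 26 x 26 mm square aluminium bar with a 54 x 54 mm dark square flange, 14 mm thick, at each end, 104 mm long over all, about 0.3 (0.2 to 0.45) kg. It looks the same on any of its four sides. This point is its centre, 27 mm above what it lies on; x runs along the bar. To be loaded. Two to four of these are present.
- long3_mid (a point): long plain metal sample holder: a 26 x 26 mm square aluminium bar with a 54 x 54 mm dark square flange, 14 mm thick, at each end, 104 mm long over all, about 0.3 (0.2 to 0.45) kg. It looks the same on any of its four sides. This point is its centre, 27 mm above what it lies on; x runs along the bar. To be loaded. Two to four of these are present.
- long4_mid (a point): long plain metal sample holder: a 26 x 26 mm square aluminium bar with a 54 x 54 mm dark square flange, 14 mm thick, at each end, 104 mm long over all, about 0.3 (0.2 to 0.45) kg. It looks the same on any of its four sides. This point is its centre, 27 mm above what it lies on; x runs along the bar. To be loaded. Two to four of these are present.
- short1_mid (a point): short plain metal sample holder: a 26 x 26 mm square aluminium bar with a 54 x 54 mm dark square flange, 14 mm thick, at each end, 68 mm long over all, about 0.2 kg. It looks the same on any of its four sides. This point is its centre, 27 mm above what it lies on; x runs along the bar. Stays in the tray.
- short2_mid (a point): short plain metal sample holder: a 26 x 26 mm square aluminium bar with a 54 x 54 mm dark square flange, 14 mm thick, at each end, 68 mm long over all, about 0.2 kg. It looks the same on any of its four sides. This point is its centre, 27 mm above what it lies on; x runs along the bar. Stays in the tray.
- bottle: amber glass bottle, 68 mm wide, 150 mm high, behind the work area; origin under its centre. Leave standing.
- beaker: glass beaker, 68 mm wide, 90 mm high, behind the work area; origin under its centre. Leave standing.
- jar: white jar, 72 mm wide, 100 mm high, at the left; origin under its centre. Leave standing.
Things that resemble listed ones, but are neither listed nor needed, are in the scene too. Leave any purple or yellow look-alike of the part that bears long4_mid alone.

How it is judged (in metres and radians):
On the way, in this order (a step that is already met when the one before it is completed fails the run):
1. latch lever swung clear of the lid (value of joint latch above 1.35 rad), for 0.2 s.
2. lid opened to about upright (value of joint lid above 1.2 rad), for 0.2 s.
3. all long holders lying on the box's floor (x of long1_mid in the frame of box between -0.075 and 0.075 m and y of long1_mid in the frame of box between -0.165 and 0.165 m and z of long1_mid in the frame of box between 0.02 and 0.055 m and x of long2_mid in the frame of box between -0.075 and 0.075 m and y of long2_mid in the frame of box between -0.165 and 0.165 m and z of long2_mid in the frame of box between 0.02 and 0.055 m and x of long3_mid in the frame of box between -0.075 and 0.075 m and y of long3_mid in the frame of box between -0.165 and 0.165 m and z of long3_mid in the frame of box between 0.02 and 0.055 m and x of long4_mid in the frame of box between -0.075 and 0.075 m and y of long4_mid in the frame of box between -0.165 and 0.165 m and z of long4_mid in the frame of box between 0.02 and 0.055 m), for 0.2 s.
4. lid closed (value of joint lid below 0.06 rad), for 0.2 s.
At the end, for the whole second after the job is handed in: Lid closed (within 0.06 rad), latch lever back across it (joint below 0.4), every long holder present lying in the box (centre inside the walls and within 55 mm of the box's underside), both short holders still in the tray (all of step 3 and value of joint latch below 0.4 rad and value of joint lid below 0.06 rad and x of short1_mid in the frame of tray between -0.13 and 0.13 m and y of short1_mid in the frame of tray between -0.11 and 0.11 m and z of each of short1_mid, short2_mid in the frame of tray below 0.07 m and x of short2_mid in the frame of tray between -0.13 and 0.13 m and y of short2_mid in the frame of tray between -0.11 and 0.11 m); the robot touches nothing.
It fails at once if bottle, beaker or jar tipped over (more than 0.6 rad) (angle between any of bottle, beaker, jar's own z axis and vertical above 0.6 rad).
Of long1, long2, long3, long4 only 2 to 4 are there at a start; the rules pass over those that are not, and their reading is None.
At some moment in a run one of long1, long2, long3, long4 may be knocked a few centimetres aside while the robot is not near it.
Once in a run the grip may slacken for a moment while it holds something.
It also fails if it takes over 210 s, if anything falls off the work surface, if the arm or the gripper's body presses on something with over 40 N, if the wrist force passes 120 N, or if a joint passes its speed limit or range.

ROBOT

A 6-joint arm with a two-finger parallel gripper is mounted at the origin on the work surface. World frame = base frame: x ahead of the robot, y to its left, z up, the work surface at z = 0. Lengths are in mm, angles in degrees, forces in N, time in s.
With the tool pointing down it reaches from about 300 to 850 mm from the base axis. Payload 4.2 kg.
Tool frame: the origin (TCP) lies at the very end of the fingers, on their centre line; the grasp point (between the pads) lies 19 mm behind it (env.grasp_offset is the distance from the TCP to the grasp point, in mm); z points along the fingers, y is the line along which they close (so a half turn about z gives the same grasp; the last joint's range is limited). The gripper opens to 91 mm and grips with 3 to 60 N. Pads are 32 mm wide; open, the fingers measure 118 mm over their backs; the gripper's body (76 mm by 178 mm) begins 60 mm behind the grasp point.
Start: joints at [68.01, 18.312, 89.639, -0, 72.044, -1.146], TCP at [204.604, 537.383, 213.976] pointing down, gripper open.
Joint ranges: [-177.97, 177.97], [-48.28, 115.42], [12.27, 149.76], [-77.06, 257.06], [2.81, 150.46], [-146.56, 146.56]. Speed limits (degrees/s): [147.25, 147.25, 180, 180, 180, 180].

INTERFACE

Orientations are given as [roll, pitch, yaw] about the fixed x, y, z axes, in that order (R = Rz(yaw) Ry(pitch) Rx(roll)).
In Python, from workcell import env, eyes gives the robot as it stands.
- The arm moves only by the tool send_rows, never from a script. Its arguments are lists of equal length, an entry for each row: "grip": the opening, from -1 (shut) to 1 (fully open), so that 0 is half open; "xyz": the shift along the world's x, y, z in m, a list of three; "yaw": the turn about the world's z in degrees. A call has 1 to 8 rows; each row is the pose to reach, as a shift and turn from the pose commanded when the call began; what a row does not reach only later rows make up. A row lasts 1/12 s, in which the tool goes at most 41.7 mm and 7.16 degrees, less where a joint would pass 70% of its speed; a pose out of reach is approached as far as the arm can. A call with a gripper value outside its range is refused whole. The fingers move at their own pace and stop on an object; "grip_force" is the grip in N (left out, the last holds). Time passes only in rows, so rows that repeat a pose let the fingers close. It gives the time, the measured TCP pose, the force, the opening and the grip force at its end, in the units of the state.
- env.state(): the state, without advancing time (a new reading comes with each control period).
- eyes.grab_frame(name): name is "scene" or "top" or "wrist"; returns a dict with "frame" (480x640x3 uint8, red, green, blue), "fx", "fy", "cx", "cy" (pixels), "pose" (4x4, takes a point from camera to world coordinates). Camera axes: x right, y down, z forward; pixel columns grow to the right and rows downward; lengths in mm; the calibration is good to about 2 mm. The wrist camera is an equidistant fisheye: a pixel r from the principal point sees the ray r / f radians off the axis. A picture is of the moment at which its call begins. There is no depth.
- env.job_done(): hands the job in; it is judged then, once.
The state is a dict: "time_s": time; "qpos": joint angles; "qvel": joint speeds; "effort": joint torques, N m; "ee_pos": TCP position; "ee_rot": TCP orientation; "force": force on the tool from outside, world axes, zero at the start; "torque": the same for the moment, N m; "gripper_width": finger opening in mm; "gripper_force": force on a finger pad.
Only numpy, scipy, OpenCV 4.12 (cv2) and the standard library are available. Lean on these libraries where they do the work, as an engineer would, in place of code of your own. Each camera call takes 0.05 s, during which the arm holds its last target. There are 200 camera calls.

## Working session

There is one attempt and no reset: what is moved stays moved. The work goes in short steps, Python scripts to look and compute and a tool call to move; the robot and the scene stay as the last step left them, time stands still between calls to the robot, and variables do not carry over. Pictures are saved under pics/ and viewed, at most 17 in all, crops included, and the job is handed in when it is done.

Besides the shell and the picture viewer there is one more tool, called by a JSON object that holds its "fn" and its "kwargs", one argument or row to a line. send_rows: Moves the arm, as the interface text tells. Its arguments: {"type":"object","properties":{"grip":{"type":"array"},"xyz":{"type":"array"},"yaw":{"type":"array"},"grip_force":{"type":"number"}},"required":["grip","xyz","yaw"]}

```bash
mkdir -p pics; ls; cat > h.py <<'E'
import numpy as np, cv2
from workcell import env, eyes
def grab(n,save=None):
    d=eyes.grab_frame(n)
    if save: cv2.imwrite(f'pics/{save}.png',d['frame'][:,:,::-1])
    return d
def ray(d,u,v):
    x=(u-d['cx'])/d['fx'];y=(v-d['cy'])/d['fy']
    P=np.array(d['pose'])
    return P[:3,3],P[:3,:3]@np.array([x,y,1.])
def onz(d,u,v,z):
    o,r=ray(d,u,v); return o+r*(z-o[2])/r[2]
def proj(d,p):
    P=np.array(d['pose']); c=P[:3,:3].T@(np.array(p)-P[:3,3])
    return c[0]/c[2]*d['fx']+d['cx'],c[1]/c[2]*d['fy']+d['cy']
E
python3 - <<'E'
from h import *
for n in('top','scene'):
    d=grab(n,n); print(n,d['fx'],d['cx'],d['cy'],np.round(d['pose'],3).tolist())
print(env.state())
E
```

```text
pics
top 624.1901310832209 322.2867582342638 228.38064265429188 [[-0.004, -0.998, 0.068, 451.303], [-1.0, 0.004, -0.001, 150.562], [0.001, -0.068, -0.998, 1388.586], [0.0, 0.0, 0.0, 1.0]]
scene 482.7601840213533 318.36340636416037 235.6448167803868 [[-0.117, 0.779, -0.616, 1285.217], [0.993, 0.097, -0.066, 199.897], [0.008, -0.62, -0.785, 1032.517], [0.0, 0.0, 0.0, 1.0]]
{'time_s': 0.1, 'qpos': array([ 6.80083202e+01,  1.83464000e+01,  8.96987584e+01, -1.28405258e-03,
        7.20441527e+01, -1.14515940e+00]), 'qvel': array([ 0.06691778, -0.07364689, -0.24632895, -0.03932934, -0.02532684,
       -0.02662804]), 'effort': array([-2.53257826e-05, -4.13335741e+01, -2.32513368e+01,  7.27229216e-02,
        4.21804469e-02, -3.92898744e-05]), 'ee_pos': array([204.45327999, 536.94207096, 213.22463404]), 'ee_rot': array([-1.79910682e+02, -5.64274579e-04,  1.59153876e+02]), 'force': array([0.11013549, 0.7287517 , 0.39859518]), 'torque': array([0.02759746, 0.03459268, 0.03358285]), 'gripper_force': 0.0, 'gripper_width': 91.16841868189377}
```

View pics/top.png

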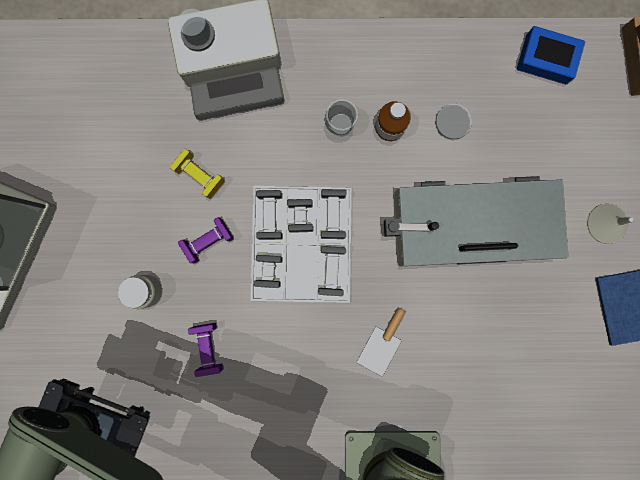

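View pics/scene.png

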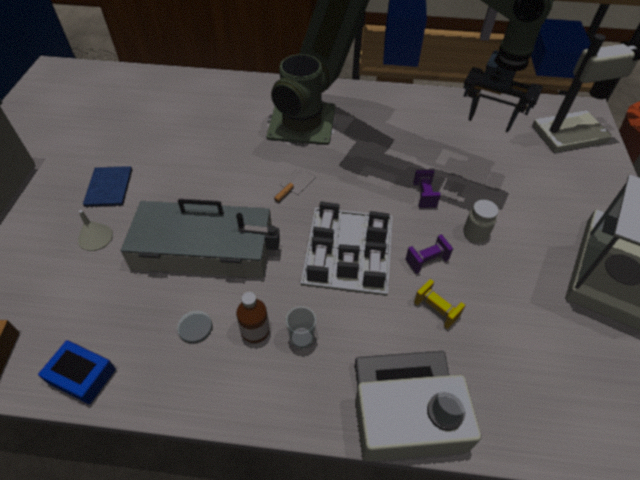

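The top view shows the lid at about px (400–567, 180–266), the handle at (488,246), the latch grip at (433,226) and the tray at (252–351, 186–301). There look to be three longs, at (268,214), (333,213) and (331,270), and two shorts, at (299,215) and (267,270). The purple and yellow items are decoys.

```bash
python3 - <<'E'
from h import *
d=grab('top'); f=d['frame'].astype(int); 
big=cv2.resize(d['frame'][150:320,230:590],None,fx=2.2,fy=2.2,interpolation=cv2.INTER_CUBIC)
cv2.imwrite('pics/crop1.png',big[:,:,::-1])
g=f.mean(2); sat=f.max(2)-f.min(2)
print('lid col',f[210,500],'flange',f[193,268],'bench',f[330,500],'handle',f[246,480],'box front',f[265,480])
# flanges
m=((g<90)).astype(np.uint8); m[:, :250]=0; m[:,355:]=0; m[:184]=0; m[304:]=0
n,l,s,c=cv2.connectedComponentsWithStats(m)
for i in range(1,n):
    if s[i,4]>40:
        p,q=np.nonzero(l==i); r=cv2.minAreaRect(np.c_[q,p].astype(np.float32))
        print(s[i].tolist(),c[i].round(1),'z58',onz(d,*c[i],58).round(0),r[1],r[2])
# lid
col=f[210,500]; m=(np.abs(f-col).max(2)<22).astype(np.uint8); m[:170]=0;m[275:]=0;m[:,:385]=0;m[:,580:]=0
m=cv2.morphologyEx(m,cv2.MORPH_CLOSE,np.ones((9,9)))
cs,_=cv2.findContours(m,0,2); k=max(cs,key=cv2.contourArea); b=cv2.boxPoints(cv2.minAreaRect(k))
B=np.array([onz(d,*p,82)[:2] for p in b]); print('lid',b.round(1).tolist(),B.round(1).tolist(),'centre',B.mean(0))
for i in range(2): e=B[i+1]-B[i]; print(np.hypot(*e),np.degrees(np.arctan2(e[1],e[0])))
m=(g<45).astype(np.uint8); m[:170]=0;m[275:]=0;m[:,:400]=0;m[:,580:]=0
n,l,s,c=cv2.connectedComponentsWithStats(m)
for i in range(1,n):
    if s[i,4]>20: print('dark',s[i].tolist(),c[i],'z128',onz(d,*c[i],128).round(1),'z140',onz(d,*c[i],140).round(1))
E
```

```text
lid col [124 132 130] flange [88 90 90] bench [152 148 144] handle [24 22 23] box front [160 156 152]
[321, 189, 25, 10, 163] [332.7 193. ] z58 [618. 126.  58.] (9.0, 24.0) 90.0
[256, 190, 26, 10, 186] [268.8 193.8] z58 [616. 263.  58.] (9.0, 25.0) 90.0
[287, 199, 25, 9, 171] [299.3 202.7] z58 [597. 198.  58.] (8.0, 24.0) 90.0
[288, 223, 25, 9, 153] [300.3 227.3] z58 [544. 195.  58.] (8.0, 24.0) 90.0
[257, 228, 26, 12, 168] [269.1 235.1] z58 [528. 262.  58.] (10.60660171508789, 25.314424514770508) 81.8698959350586
[321, 231, 25, 8, 149] [332.9 234.2] z58 [529. 126.  58.] (7.0, 24.0) 90.0
[321, 245, 25, 9, 141] [332.6 249.3] z58 [497. 127.  58.] (8.0, 24.0) 90.0
[256, 255, 26, 22, 171] [268.6 259.2] z58 [476. 263.  58.] (27.405012130737305, 18.934370040893555) 41.6335334777832
[253, 278, 28, 10, 176] [266.5 283.1] z58 [426. 267.  58.] (9.0, 27.0) 90.0
[318, 288, 25, 8, 135] [330.  291.1] z58 [408. 133.  58.] (7.0, 24.0) 90.0
lid [[382.20001220703125, 183.1999969482422], [564.2000122070312, 174.1999969482422], [568.5, 260.70001220703125], [386.5, 269.79998779296875]] [[635.1, 21.9], [652.9, -362.6], [470.3, -366.1], [452.9, 14.9]] centre [ 552.7751216  -172.97682575]
384.96657162475134 -87.35000385604027
182.64597257890435 -178.90451860595144
dark [428, 222, 10, 9, 46] [432.15217391 225.56521739] z128 [541.8 -73.8 128. ] z140 [540.9 -71.7 140. ]
dark [459, 243, 59, 9, 295] [488.11186441 246.41355932] z128 [ 499.1 -186.3  128. ] z140 [ 498.7 -183.1  140. ]
```

View pics/crop1.png

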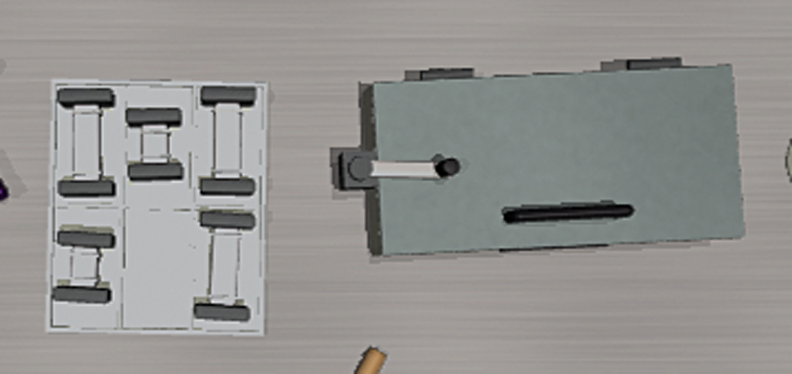

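{"fn": "send_rows", "kwargs": {
  "grip": [1,1,1,1,1,1,1,1],
  "xyz": [
    [0.02,-0.036,0],
    [0.04,-0.072,0],
    [0.06,-0.108,0],
    [0.08,-0.144,0],
    [0.1,-0.18,0],
    [0.12,-0.216,0],
    [0.14,-0.252,0],
    [0.16,-0.288,0]
  ],
  "yaw": [-7,-14,-21,-28,-35,-42,-49,-56]
}}

```text
time_s: 0.82
ee_pos: [364.9, 247.5, 214.0]
ee_rot: [180.0, -0.0, 102.8]
force: [1.0, 0.4, 0.6]
gripper_width: 91.7
gripper_force: 0.0
```

{"fn": "send_rows", "kwargs": {
  "grip": [1,1,1,1,1,1,1,1],
  "xyz": [
    [0.02,-0.036,0],
    [0.04,-0.072,0],
    [0.06,-0.108,0],
    [0.08,-0.144,0],
    [0.1,-0.18,0],
    [0.12,-0.216,0],
    [0.14,-0.252,0],
    [0.16,-0.288,0]
  ],
  "yaw": [-7,-10,-10,-10,-10,-10,-10,-10]
}}

```text
time_s: 1.48
ee_pos: [525.0, -40.7, 213.8]
ee_rot: [-180.0, -0.0, 93.1]
force: [0.6, 1.7, 0.7]
gripper_width: 91.2
gripper_force: 0.0
```

{"fn": "send_rows", "kwargs": {
  "grip": [1,1,1,1],
  "xyz": [
    [0.009,-0.016,-0.02],
    [0.018,-0.031,-0.034],
    [0.018,-0.031,-0.034],
    [0.018,-0.031,-0.034]
  ],
  "yaw": [0,0,0,0]
}}

```text
time_s: 1.82
ee_pos: [542.0, -69.9, 178.9]
ee_rot: [-179.8, -0.1, 93.1]
force: [0.2, -0.7, 0.5]
gripper_width: 91.0
gripper_force: 0.0
```

```bash
cat >> h.py <<'E'
def wray(d,u,v):
    x,y=(u-d['cx'])/d['fx'],(v-d['cy'])/d['fy']; r=np.hypot(x,y)+1e-9
    P=np.array(d['pose']); return P[:3,3],P[:3,:3]@np.array([x/r*np.sin(r),y/r*np.sin(r),np.cos(r)])
def wonz(d,u,v,z):
    o,r=wray(d,u,v); return o+r*(z-o[2])/r[2]
def wproj(d,p):
    P=np.array(d['pose']); c=P[:3,:3].T@(np.array(p)-P[:3,3]); h=np.hypot(c[0],c[1]); r=np.arctan2(h,c[2])
    return c[0]/h*r*d['fx']+d['cx'],c[1]/h*r*d['fy']+d['cy']
E
python3 - <<'E'
from h import *
d=grab('wrist','w1'); print(d['fx'],d['cx'],np.round(d['pose'],2).tolist())
for p in [(541,-72,140),(499,-186,128),(542,6,94)]: print(p,wproj(d,p))
E
```

```text
371.64829954431775 318.1529844560918 [[1.0, 0.05, 0.01, 536.28], [0.05, -0.96, -0.29, 11.64], [-0.0, 0.29, -0.96, 349.6], [0.0, 0.0, 0.0, 1.0]]
(541, -72, 140) (np.float64(319.14101583166257), np.float64(271.87925534573185))
(499, -186, 128) (np.float64(257.01941992563883), np.float64(397.5824125124655))
(542, 6, 94) (np.float64(326.8829874249573), np.float64(139.22505726639176))
```

View pics/w1.png

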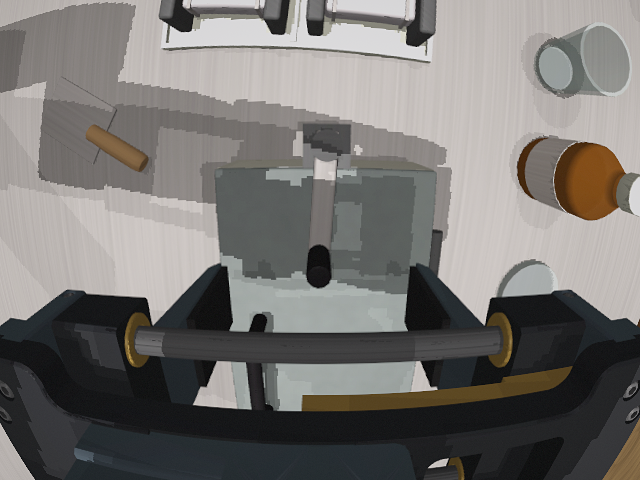

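The wrist view puts the post's top at (318,275), within 2 mm of the prediction, and centred between the fingers. I'll go down and grip it.

{"fn": "send_rows", "kwargs": {
  "grip": [1,1,1,-1,-1,-1,-1,-1],
  "xyz": [
    [0,-0.003,-0.035],
    [0,-0.004,-0.065],
    [0,-0.004,-0.078],
    [0,-0.004,-0.078],
    [0,-0.004,-0.078],
    [0,-0.004,-0.078],
    [0,-0.004,-0.078],
    [0,-0.004,-0.078]
  ],
  "yaw": [0,0,0,0,0,0,0,0],
  "grip_force": 12
}}

```text
time_s: 2.53
ee_pos: [543.6, -73.5, 103.6]
ee_rot: [179.8, 0.0, 93.2]
force: [-0.0, -0.2, 0.4]
gripper_width: 60.6
gripper_force: 0.0
```

{"fn": "send_rows", "kwargs": {
  "grip": [-1,-1,-1,-1,-1,-1,-1,-1],
  "xyz": [
    [0,0,0],
    [0,0,0],
    [0,0,0],
    [0,0,0],
    [0,0,0],
    [0,0,0],
    [0,0,0],
    [0,0,0]
  ],
  "yaw": [0,0,0,0,0,0,0,0],
  "grip_force": 12
}}

```text
time_s: 3.2
ee_pos: [542.5, -73.7, 101.9]
ee_rot: [-180.0, 0.0, 93.2]
force: [-0.0, 0.3, 0.1]
gripper_width: 15.5
gripper_force: 12.0
```

{"fn": "send_rows", "kwargs": {
  "grip": [-1,-1,-1,-1,-1,-1,-1,-1],
  "xyz": [
    [-0.0162,0.0017,0],
    [-0.0317,0.0067,0],
    [-0.0458,0.0149,0],
    [-0.058,0.0258,0],
    [-0.0675,0.039,0],
    [-0.0742,0.0539,0],
    [-0.0776,0.0698,0],
    [-0.0777,0.0848,0]
  ],
  "yaw": [0,0,0,0,0,0,0,0]
}}

```text
time_s: 3.87
ee_pos: [465.5, 11.0, 102.4]
ee_rot: [179.8, 0.1, 93.2]
force: [2.4, -3.7, -1.5]
gripper_width: 15.6
gripper_force: 12.0
```

{"fn": "send_rows", "kwargs": {
  "grip": [-1,-1,0,0,0,0],
  "xyz": [
    [0,0,0],
    [0,0,0],
    [0,0,0],
    [0,0,0],
    [0,0,0],
    [0,0,0]
  ],
  "yaw": [0,0,0,0,0,0]
}}

```text
time_s: 4.37
ee_pos: [464.6, 10.7, 101.8]
ee_rot: [-180.0, 0.0, 93.1]
force: [0.2, 0.1, -0.7]
gripper_width: 39.6
gripper_force: 0.0
```

{"fn": "send_rows", "kwargs": {
  "grip": [0,0,0,0,0,0,0,0],
  "xyz": [
    [0,0,0.03],
    [0,0,0.06],
    [0.006,-0.035,0.06],
    [0.012,-0.07,0.06],
    [0.018,-0.105,0.06],
    [0.024,-0.14,0.06],
    [0.03,-0.17,0.06],
    [0.0345,-0.197,0.06]
  ],
  "yaw": [0,0,0,0,0,0,0,0]
}}

```text
time_s: 5.03
ee_pos: [499.3, -188.2, 161.8]
ee_rot: [-180.0, 0.0, 93.1]
force: [1.8, 0.5, 0.2]
gripper_width: 45.5
gripper_force: 0.0
```

```bash
python3 - <<'E'
from h import *
t=grab('top'); d=grab('wrist'); print(env.state()['ee_pos'])
cv2.imwrite('pics/m1.png',np.hstack([cv2.resize(t['frame'][160:400,340:600],(390,360)),cv2.resize(d['frame'],(400,360))])[:,:,::-1])
print(wproj(d,(499,-186,128)), wproj(d,(497,-136,128)))
E
```

```text
[ 499.86357731 -189.69513747  161.6482128 ]
(np.float64(318.61731167829987), np.float64(261.08523020879534)) (np.float64(319.8445163536847), np.float64(175.63624878636136))
```

View pics/m1.png

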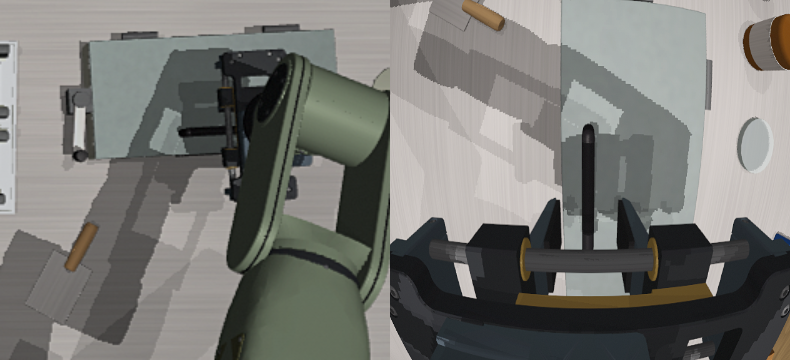

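Latch is clear. The handle is centred between the fingers at (198,190) in the right half. Descending and gripping.

{"fn": "send_rows", "kwargs": {
  "grip": [0,0,-1,-1,-1,-1,-1,-1],
  "xyz": [
    [0,0.002,-0.03],
    [0,0.002,-0.059],
    [0,0.002,-0.059],
    [0,0.002,-0.059],
    [0,0.002,-0.059],
    [0,0.002,-0.059],
    [0,0.002,-0.059],
    [0,0.002,-0.059]
  ],
  "yaw": [0,0,0,0,0,0,0,0],
  "grip_force": 30
}}

```text
time_s: 5.8
ee_pos: [499.2, -184.0, 104.4]
ee_rot: [180.0, 0.1, 93.2]
force: [-4.0, -0.0, 5.1]
gripper_width: 11.2
gripper_force: 30.0
```

{"fn": "send_rows", "kwargs": {
  "grip": [-1,-1,-1],
  "xyz": [
    [0,0,0],
    [0,0,0],
    [0,0,0]
  ],
  "yaw": [0,0,0]
}}

```text
time_s: 6.05
ee_pos: [499.2, -184.0, 104.4]
ee_rot: [180.0, 0.0, 93.1]
force: [-2.8, -0.2, 6.2]
gripper_width: 10.8
gripper_force: 30.0
```

```bash
python3 - <<'E'
import numpy as np
r=np.hypot(136,48);a0=np.arctan2(48,136);t=np.radians(2.8)
for a in np.radians(np.arange(6,97,6)):
    s=-r*np.cos(a0+a)+136; z=r*np.sin(a0+a)-48
    print(round(np.degrees(a)),(s*np.cos(t)).round(1),(s*np.sin(t)).round(1),z.round(1))
E
```

```text
6 5.8 0.3 14.0
12 12.9 0.6 27.2
18 21.5 1.0 39.7
24 31.2 1.5 51.2
30 42.2 2.1 61.6
36 54.1 2.6 70.8
42 67.0 3.3 78.7
48 80.6 3.9 85.2
54 94.8 4.6 90.2
60 109.4 5.4 93.8
66 124.4 6.1 95.8
72 139.5 6.8 96.2
78 154.5 7.6 95.0
84 169.3 8.3 92.3
90 183.8 9.0 88.0
96 197.7 9.7 82.2
```

{"fn": "send_rows", "kwargs": {
  "grip": [-1,-1,-1,-1,-1,-1,-1,-1],
  "xyz": [
    [0.0058,0.0003,0.014],
    [0.0129,0.0006,0.0272],
    [0.0215,0.001,0.0397],
    [0.0312,0.0015,0.0512],
    [0.0422,0.0021,0.0616],
    [0.0541,0.0026,0.0708],
    [0.067,0.0033,0.0787],
    [0.0806,0.0039,0.0852]
  ],
  "yaw": [0,0,0,0,0,0,0,0]
}}

```text
time_s: 6.72
ee_pos: [573.3, -180.6, 190.2]
ee_rot: [-179.2, 0.0, 93.1]
force: [-16.1, -1.9, 13.9]
gripper_width: 11.3
gripper_force: 30.0
```

{"fn": "send_rows", "kwargs": {
  "grip": [-1,-1,-1,-1,-1,-1,-1,-1],
  "xyz": [
    [0.0142,0.0007,0.004],
    [0.0288,0.0015,0.007],
    [0.0438,0.0022,0.009],
    [0.0589,0.0029,0.009],
    [0.0739,0.0037,0.008],
    [0.0887,0.0044,0.006],
    [0.1032,0.0051,0.002],
    [0.1171,0.0058,-0.003]
  ],
  "yaw": [0,0,0,0,0,0,0,0]
}}

```text
time_s: 7.38
ee_pos: [696.2, -175.0, 186.6]
ee_rot: [-179.9, 0.1, 93.1]
force: [-4.9, -2.3, 4.0]
gripper_width: 11.3
gripper_force: 30.0
```

{"fn": "send_rows", "kwargs": {
  "grip": [-1,-1,-0.45,-0.45,-0.45,-0.45],
  "xyz": [
    [0,0,0],
    [0,0,0],
    [0,0,0],
    [0,0,0],
    [0,0,0],
    [0,0,0]
  ],
  "yaw": [0,0,0,0,0,0]
}}

```text
time_s: 7.88
ee_pos: [696.5, -173.8, 185.4]
ee_rot: [-180.0, -0.0, 93.2]
force: [0.5, -0.1, 0.3]
gripper_width: 25.3
gripper_force: 0.0
```

```bash
python3 - <<'E'
from h import *
t=grab('scene','s2')
E
```

```text
(no output)
```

View pics/s2.png

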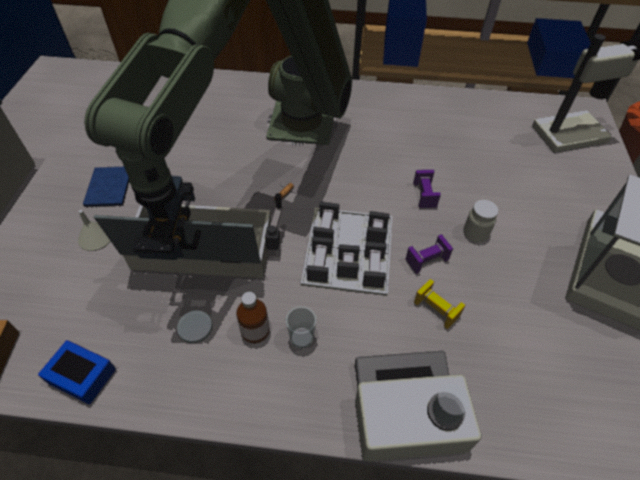

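Lid is upright, and the three longs are still in the tray. Moving up and over to the first long.

{"fn": "send_rows", "kwargs": {
  "grip": [-0.45,-0.45,-0.45,0.1,0.1,0.1,0.1,0.1],
  "xyz": [
    [0,0,0.035],
    [0,0,0.07],
    [0,0,0.1],
    [-0.015,0.037,0.1],
    [-0.03,0.074,0.1],
    [-0.045,0.111,0.1],
    [-0.06,0.148,0.1],
    [-0.075,0.185,0.09]
  ],
  "yaw": [0,0,0,7,14,21,28,35]
}}

```text
time_s: 8.6
ee_pos: [621.8, 12.4, 277.3]
ee_rot: [179.8, 0.1, 128.5]
force: [0.5, 0.3, 0.3]
gripper_width: 49.8
gripper_force: 0.0
```

{"fn": "send_rows", "kwargs": {
  "grip": [0.1,0.1,0.1,0.1,0.1,0.1,0.1,0.1],
  "xyz": [
    [-0.015,0.035,-0.02],
    [-0.03,0.07,-0.04],
    [-0.048,0.115,-0.06],
    [-0.048,0.115,-0.09],
    [-0.048,0.115,-0.12],
    [-0.048,0.115,-0.14],
    [-0.048,0.115,-0.14],
    [-0.048,0.115,-0.14]
  ],
  "yaw": [7,14,21,28,35,42,49,52]
}}

```text
time_s: 9.27
ee_pos: [572.5, 126.0, 133.5]
ee_rot: [-180.0, -0.2, -179.5]
force: [-0.8, -0.7, 0.3]
gripper_width: 50.1
gripper_force: 0.0
```

```bash
python3 - <<'E'
from h import *
d=grab('wrist','w3');t=grab('top'); print(env.state()['ee_pos'],env.state()['ee_rot'])
for p in [(573,126,44),(618,126,58),(529,126,58)]: print(wproj(d,p))
cv2.imwrite('pics/m2.png',np.hstack([cv2.resize(t['frame'][160:400,230:590],(390,260)),cv2.resize(d['frame'],(347,260))])[:,:,::-1])
E
```

```text
[573.69833087 125.98878686 134.97975741] [ 1.79992422e+02 -4.43074918e-02 -1.79852102e+02]
(np.float64(317.4763176275437), np.float64(246.11482281029652))
(np.float64(316.9316021310732), np.float64(309.45395450138955))
(np.float64(318.0371702436835), np.float64(189.84876383627352))
```

View pics/m2.png

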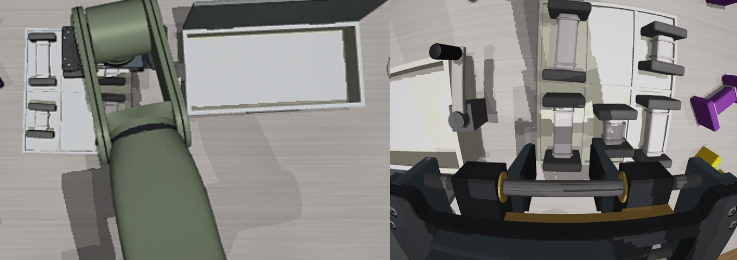

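The box is open and empty. The wrist view shows the first long centred between the fingers. Descending and gripping it.

{"fn": "send_rows", "kwargs": {
  "grip": [0.1,0.1,0.1,0.1,-1,-1,-1,-1],
  "xyz": [
    [0,0,-0.035],
    [0,0,-0.07],
    [0,0,-0.1],
    [0,0,-0.12],
    [0,0,-0.12],
    [0,0,-0.12],
    [0,0,-0.12],
    [0,0,-0.12]
  ],
  "yaw": [0,0,0,0,0,0,0,0],
  "grip_force": 45
}}

```text
time_s: 10.03
ee_pos: [575.6, 126.2, 17.3]
ee_rot: [179.9, 0.2, -179.9]
force: [-0.7, 3.5, -0.5]
gripper_width: 26.4
gripper_force: 2.9
```

{"fn": "send_rows", "kwargs": {
  "grip": [-1,-1,-1,-1,-1,-1,-1,-1],
  "xyz": [
    [0,0,0],
    [0,0,0.03],
    [0,0,0.065],
    [0,0,0.1],
    [0,0,0.13],
    [0,0,0.16],
    [0,0,0.16],
    [0,0,0.16]
  ],
  "yaw": [0,0,0,0,0,0,0,0]
}}

```text
time_s: 10.7
ee_pos: [574.8, 126.0, 177.3]
ee_rot: [179.9, 0.3, -179.9]
force: [0.1, 0.1, -4.0]
gripper_width: 25.7
gripper_force: 44.9
```

{"fn": "send_rows", "kwargs": {
  "grip": [-1,-1,-1,-1,-1,-1,-1,-1],
  "xyz": [
    [-0.001,-0.02,0],
    [-0.003,-0.055,0],
    [-0.006,-0.092,0],
    [-0.009,-0.13,0],
    [-0.012,-0.168,0],
    [-0.015,-0.206,0],
    [-0.018,-0.244,0],
    [-0.02,-0.282,0]
  ],
  "yaw": [0,0,1,2,3,3,3,3]
}}

```text
time_s: 11.37
ee_pos: [552.0, -157.4, 172.9]
ee_rot: [179.9, -0.3, -176.8]
force: [1.0, -0.1, -2.4]
gripper_width: 26.0
gripper_force: 44.9
```

{"fn": "send_rows", "kwargs": {
  "grip": [-1,-1,-1,-1,-1,-1,-1,-1],
  "xyz": [
    [0,-0.04,0],
    [-0.001,-0.075,0],
    [-0.002,-0.1,0],
    [-0.002,-0.106,-0.02],
    [-0.002,-0.106,-0.055],
    [-0.002,-0.106,-0.09],
    [-0.002,-0.106,-0.11],
    [-0.002,-0.106,-0.12]
  ],
  "yaw": [0,0,0,0,0,0,0,0]
}}

```text
time_s: 12.03
ee_pos: [548.1, -260.4, 49.5]
ee_rot: [179.7, -0.5, -176.9]
force: [-0.3, 0.6, -2.3]
gripper_width: 25.8
gripper_force: 44.9
```

```bash
python3 - <<'E'
from h import *
d=grab('wrist');t=grab('scene'); print(env.state()['ee_pos'],env.state()['ee_rot'],env.state()['force'])
cv2.imwrite('pics/m3.png',np.hstack([cv2.resize(t['frame'][120:330,90:420],(410,260)),cv2.resize(d['frame'],(347,260))])[:,:,::-1])
E
```

```text
[ 549.89587517 -261.02549154   51.88430475] [ 179.79354052   -0.35084163 -176.8503485 ] [-0.73976873  0.98313749 -2.80930839]
```

View pics/m3.png

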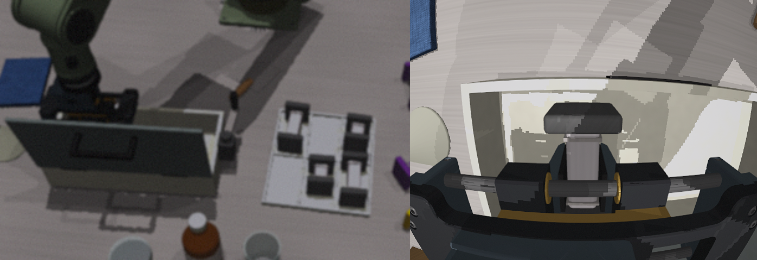

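Holder is over the floor and clear of the walls. Lowering, releasing and retracting.

{"fn": "send_rows", "kwargs": {
  "grip": [-1,-1,-1,0.1,0.1,0.1,0.1,0.1],
  "xyz": [
    [0,0,-0.016],
    [0,0,-0.029],
    [0,0,-0.03],
    [0,0,-0.03],
    [0,0,-0.03],
    [0,0,-0.03],
    [0,0,-0.03],
    [0,0,-0.02]
  ],
  "yaw": [0,0,0,0,0,0,0,0]
}}

```text
time_s: 12.8
ee_pos: [551.4, -261.8, 34.9]
ee_rot: [179.9, -0.1, -176.8]
force: [-0.7, 0.2, -0.7]
gripper_width: 50.0
gripper_force: 0.0
```

{"fn": "send_rows", "kwargs": {
  "grip": [0.1,0.1,0.1,0.1,0.1,0.1,0.1,0.1],
  "xyz": [
    [0,0,0.04],
    [0,0,0.08],
    [0,0,0.12],
    [-0.005,0.03,0.15],
    [-0.015,0.068,0.15],
    [-0.025,0.107,0.15],
    [-0.035,0.146,0.15],
    [-0.045,0.185,0.15]
  ],
  "yaw": [0,0,0,0,0,0,0,0]
}}

```text
time_s: 13.47
ee_pos: [506.5, -75.7, 186.8]
ee_rot: [-180.0, 0.1, -176.9]
force: [1.1, 0.6, -0.4]
gripper_width: 49.9
gripper_force: 0.0
```

{"fn": "send_rows", "kwargs": {
  "grip": [0.1,0.1,0.1,0.1,0.1,0.1,0.1,0.1],
  "xyz": [
    [-0.01,0.039,0],
    [-0.02,0.078,0],
    [-0.03,0.117,0],
    [-0.04,0.156,0],
    [-0.05,0.195,-0.02],
    [-0.052,0.207,-0.05],
    [-0.052,0.207,-0.05],
    [-0.052,0.207,-0.05]
  ],
  "yaw": [-2,-4,-7,-7,-7,-7,-7,-7]
}}

```text
time_s: 14.13
ee_pos: [454.3, 130.3, 135.3]
ee_rot: [-180.0, -0.1, 176.3]
force: [-0.1, 0.3, 0.4]
gripper_width: 49.9
gripper_force: 0.0
```

```bash
cat > w.py <<'E'
from h import *
import sys
x,y=map(float,sys.argv[1:3])
d=grab('wrist');t=grab('scene'); s=env.state(); print(s['ee_pos'],s['ee_rot'],s['force'])
for p in [(x+45,y,58),(x-45,y,58)]: print(wproj(d,p))
cv2.imwrite('pics/%s.png'%sys.argv[3],np.hstack([cv2.resize(t['frame'][120:330,90:420],(320,203)),np.zeros((203,1,3),np.uint8),cv2.resize(d['frame'],(271,203))])[:,:,::-1])
g=d['frame'].astype(int)
m=((g.mean(2)<85)&(g.max(2)-g.min(2)<14)).astype(np.uint8); m[230:]=0
n,l,st,c=cv2.connectedComponentsWithStats(m)
for i in range(1,n):
    if st[i,4]>300: print('flange?',st[i].tolist(),wonz(d,*c[i],58).round(1))
E
python3 w.py 452.5 130 m4
```

```text
[456.32991705 129.49353247 136.77436228] [1.79969192e+02 1.60872788e-01 1.76137068e+02] [0.4180608  0.15214838 0.85006235]
(np.float64(321.04115581540003), np.float64(305.34406074621717))
(np.float64(312.83782588109807), np.float64(184.615700606338))
flange? [568, 6, 26, 40, 369] [281.  347.1  58. ]
flange? [449, 151, 83, 79, 1140] [417.1 249.   58. ]
flange? [279, 165, 79, 33, 2021] [403.4 133.5  58. ]
```

View pics/m4.png

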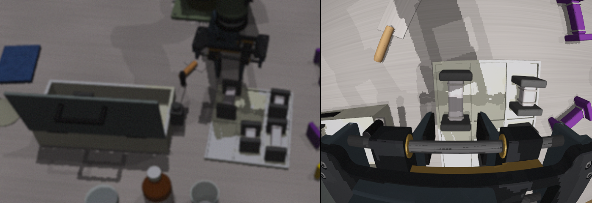

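{"fn": "send_rows", "kwargs": {
  "grip": [0.1,0.1,0.1,0.1,-1,-1,-1,-1],
  "xyz": [
    [-0.001,0,-0.035],
    [-0.002,0,-0.07],
    [-0.002,0,-0.1],
    [-0.002,0,-0.12],
    [-0.002,0,-0.12],
    [-0.002,0,-0.12],
    [-0.002,0,-0.12],
    [-0.002,0,-0.12]
  ],
  "yaw": [0,0,0,0,0,0,0,0],
  "grip_force": 45
}}

```text
time_s: 14.9
ee_pos: [455.1, 129.9, 17.2]
ee_rot: [179.9, 0.2, 176.1]
force: [0.4, -0.3, 0.8]
gripper_width: 26.5
gripper_force: 0.0
```

{"fn": "send_rows", "kwargs": {
  "grip": [-1,-1,-1,-1,-1,-1,-1,-1],
  "xyz": [
    [0,0,0],
    [0,0,0.03],
    [0,0,0.065],
    [0,0,0.1],
    [0,0,0.13],
    [0.01,-0.01,0.16],
    [0.02,-0.03,0.165],
    [0.03,-0.06,0.165]
  ],
  "yaw": [0,0,0,0,0,0,0,0]
}}

```text
time_s: 15.57
ee_pos: [485.0, 71.0, 183.7]
ee_rot: [179.8, 0.4, 176.3]
force: [0.5, -0.3, -4.7]
gripper_width: 25.9
gripper_force: 45.0
```

{"fn": "send_rows", "kwargs": {
  "grip": [-1,-1,-1,-1,-1,-1,-1,-1],
  "xyz": [
    [0.01,-0.036,0],
    [0.019,-0.074,0],
    [0.028,-0.112,0],
    [0.037,-0.15,0],
    [0.046,-0.188,0],
    [0.055,-0.226,0],
    [0.062,-0.255,0],
    [0.064,-0.261,-0.01]
  ],
  "yaw": [0,2,4,6,7,7,7,7]
}}

```text
time_s: 16.23
ee_pos: [549.0, -196.5, 171.9]
ee_rot: [-179.7, 0.3, -177.0]
force: [0.0, 0.9, -3.9]
gripper_width: 25.8
gripper_force: 45.0
```

{"fn": "send_rows", "kwargs": {
  "grip": [-1,-1,-1,-1,-1,-1,-1,-1],
  "xyz": [
    [0,0,-0.03],
    [0,0,-0.06],
    [0,0,-0.09],
    [0,0,-0.11],
    [0,0,-0.13],
    [0,0,-0.142],
    [0,0,-0.149],
    [0,0,-0.149]
  ],
  "yaw": [0,0,0,0,0,0,0,0]
}}

```text
time_s: 16.9
ee_pos: [546.2, -190.3, 22.0]
ee_rot: [179.9, -0.1, -176.8]
force: [-2.0, -0.2, 1.3]
gripper_width: 26.0
gripper_force: 45.0
```

{"fn": "send_rows", "kwargs": {
  "grip": [0.1,0.1,0.1,0.1,0.1,0.1,0.1,0.1],
  "xyz": [
    [0,0,0.001],
    [0,0,0.001],
    [0,0,0.001],
    [0,0,0.001],
    [0,0,0.02],
    [0,0,0.06],
    [0,0,0.1],
    [0,0,0.14]
  ],
  "yaw": [0,0,0,0,0,0,0,0]
}}

```text
time_s: 17.57
ee_pos: [546.8, -191.0, 162.6]
ee_rot: [180.0, -0.0, -176.8]
force: [0.5, 0.3, -0.5]
gripper_width: 50.1
gripper_force: 0.0
```

{"fn": "send_rows", "kwargs": {
  "grip": [0.1,0.1,0.1,0.1,0.1,0.1,0.1,0.1],
  "xyz": [
    [0,0.035,0.02],
    [0.002,0.075,0.02],
    [0.004,0.115,0.02],
    [0.006,0.155,0.02],
    [0.008,0.195,0.02],
    [0.01,0.235,0.02],
    [0.012,0.275,0.02],
    [0.014,0.315,0.02]
  ],
  "yaw": [0,-1,-2,-3,-3,-3,-3,-3]
}}

```text
time_s: 18.23
ee_pos: [560.9, 125.9, 181.5]
ee_rot: [180.0, 0.0, -179.8]
force: [0.2, -1.1, 0.8]
gripper_width: 50.2
gripper_force: 0.0
```

{"fn": "send_rows", "kwargs": {
  "grip": [0.1,0.1,0.1,0.1,0.1,0.1,0.1,0.1],
  "xyz": [
    [0.002,0.04,0],
    [0.005,0.08,0],
    [0.007,0.115,0],
    [0.009,0.137,-0.02],
    [0.009,0.137,-0.045],
    [0.009,0.137,-0.045],
    [0.009,0.137,-0.045],
    [0.009,0.137,-0.045]
  ],
  "yaw": [0,0,0,0,0,0,0,0]
}}

```text
time_s: 18.9
ee_pos: [570.7, 260.5, 137.2]
ee_rot: [180.0, 0.1, -179.9]
force: [0.5, -0.6, 1.2]
gripper_width: 49.9
gripper_force: 0.0
```

```bash
python3 w.py 572 262.5 m5
```

```text
[571.14567522 260.39746571 138.00791069] [ 1.79929506e+02  1.58890906e-01 -1.79916806e+02] [ 0.33539604 -0.37479685  0.70482626]
(np.float64(319.9173814755812), np.float64(307.5127908412492))
(np.float64(320.51135827479044), np.float64(188.20257181956794))
flange? [292, 27, 81, 35, 982] [431.4 267.7  58. ]
flange? [574, 54, 66, 55, 2040] [430.7 492.7  58. ]
flange? [286, 103, 80, 25, 1254] [477.3 260.2  58. ]
flange? [0, 119, 55, 111, 4823] [510.2   9.1  58. ]
flange? [286, 171, 79, 28, 1469] [523.1 264.   58. ]
flange? [196, 190, 79, 40, 1910] [538.6 205.6  58. ]
```

View pics/m5.png

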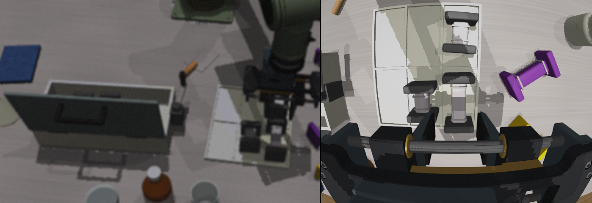

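The target is centred between the fingers and the short one beside it sits just clear. I'll narrow the opening slightly and descend.

{"fn": "send_rows", "kwargs": {
  "grip": [-0.05,-0.05,-0.05,-0.05,-1,-1,-1,-1],
  "xyz": [
    [0,0.002,-0.035],
    [0,0.002,-0.07],
    [0,0.002,-0.1],
    [0,0.002,-0.122],
    [0,0.002,-0.122],
    [0,0.002,-0.122],
    [0,0.002,-0.122],
    [0,0.002,-0.122]
  ],
  "yaw": [0,0,0,0,0,0,0,0],
  "grip_force": 45
}}

```text
time_s: 19.67
ee_pos: [571.4, 263.2, 16.3]
ee_rot: [179.9, 0.2, -179.9]
force: [1.6, 0.3, 1.8]
gripper_width: 25.7
gripper_force: 45.0
```

{"fn": "send_rows", "kwargs": {
  "grip": [-1,-1,-1,-1,-1,-1,-1,-1],
  "xyz": [
    [0,0,0],
    [0,0,0.03],
    [0,0,0.065],
    [0,0,0.1],
    [0,0,0.13],
    [0,-0.01,0.16],
    [0,-0.04,0.165],
    [0,-0.075,0.165]
  ],
  "yaw": [0,0,0,0,0,0,0,0]
}}

```text
time_s: 20.33
ee_pos: [571.6, 189.1, 183.2]
ee_rot: [179.8, 0.4, -179.7]
force: [1.0, -0.9, -3.5]
gripper_width: 26.1
gripper_force: 45.0
```

{"fn": "send_rows", "kwargs": {
  "grip": [-1,-1,-1,-1,-1,-1,-1,-1],
  "xyz": [
    [-0.003,-0.038,0],
    [-0.006,-0.077,0],
    [-0.009,-0.116,0],
    [-0.012,-0.155,0],
    [-0.015,-0.194,0],
    [-0.018,-0.233,0],
    [-0.022,-0.272,0],
    [-0.025,-0.3,0]
  ],
  "yaw": [0,1,2,3,3,3,3,3]
}}

```text
time_s: 21.0
ee_pos: [544.1, -115.2, 179.9]
ee_rot: [-179.9, 0.0, -176.9]
force: [0.3, 0.7, -3.3]
gripper_width: 25.6
gripper_force: 45.0
```

{"fn": "send_rows", "kwargs": {
  "grip": [-1,-1,-1,-1,-1,-1,-1,-1],
  "xyz": [
    [0,-0.006,-0.02],
    [0,-0.006,-0.05],
    [0,-0.006,-0.08],
    [0,-0.006,-0.11],
    [0,-0.006,-0.13],
    [0,-0.006,-0.148],
    [0,-0.006,-0.159],
    [0,-0.006,-0.16]
  ],
  "yaw": [0,0,0,0,0,0,0,0]
}}

```text
time_s: 21.67
ee_pos: [545.1, -118.1, 19.7]
ee_rot: [180.0, -0.0, -176.8]
force: [-1.4, 0.2, 1.1]
gripper_width: 26.0
gripper_force: 45.0
```

{"fn": "send_rows", "kwargs": {
  "grip": [-1,0.1,0.1,0.1,0.1,0.1,0.1,0.1],
  "xyz": [
    [0,0,0],
    [0,0,0],
    [0,0,0],
    [0,0,0],
    [0,0,0.02],
    [0,0,0.06],
    [0,0,0.1],
    [0,0,0.14]
  ],
  "yaw": [0,0,0,0,0,0,0,0]
}}

```text
time_s: 22.33
ee_pos: [544.8, -118.1, 161.1]
ee_rot: [180.0, -0.0, -176.8]
force: [-0.3, -0.5, 0.0]
gripper_width: 50.2
gripper_force: 0.0
```

{"fn": "send_rows", "kwargs": {
  "grip": [0.1,0.1,0.1,0.1,-0.45,-0.45,-0.45,-0.45],
  "xyz": [
    [-0.02,0,0.04],
    [-0.04,0,0.08],
    [-0.04,0,0.12],
    [-0.04,0,0.135],
    [-0.04,0,0.135],
    [-0.04,0,0.135],
    [-0.04,0,0.135],
    [-0.04,0,0.135]
  ],
  "yaw": [-7,-14,-21,-28,-35,-42,-49,-56]
}}

```text
time_s: 23.0
ee_pos: [505.0, -118.1, 294.9]
ee_rot: [179.9, 0.1, 126.8]
force: [0.3, 0.8, -0.4]
gripper_width: 27.3
gripper_force: 0.0
```

{"fn": "send_rows", "kwargs": {
  "grip": [-0.45,-0.45,-0.45,-0.45,-0.45],
  "xyz": [
    [0,0,0],
    [0,0,0],
    [0,0,0],
    [0,0,0],
    [0,0,0]
  ],
  "yaw": [-7,-14,-21,-28,-34]
}}

```text
time_s: 23.42
ee_pos: [505.0, -118.1, 294.6]
ee_rot: [179.9, 0.0, 92.8]
force: [-0.3, 0.4, -1.1]
gripper_width: 25.3
gripper_force: 0.0
```

```bash
python3 - <<'E'
from h import *
d=grab('wrist');t=grab('top'); s=env.state(); print(s['ee_pos'],s['ee_rot'])
cv2.imwrite('pics/m6.png',np.hstack([cv2.resize(t['frame'][130:320,230:590],(400,211)),np.zeros((300-89,1,3),np.uint8),cv2.resize(d['frame'],(282,211))])[:,:,::-1])
# lid top edge endpoints guess
for p in [(696,-175,204),(640,-175,240)]: print(wproj(d,p),proj(t,p))
E
```

```text
[ 505.0710653  -118.09212021  294.56898772] [1.79951068e+02 1.18738315e-02 9.31744350e+01]
(np.float64(528.5898923723039), np.float64(312.87589428577337)) (np.float64(490.52906131952267), np.float64(142.4337149272768))
(np.float64(491.8088913024984), np.float64(335.58225980676104)) (np.float64(496.43299665004463), np.float64(168.25991916159413))
```

View pics/m6.png

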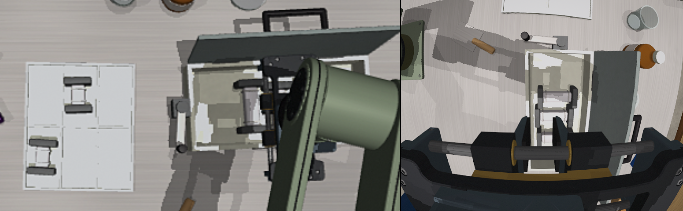

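{"fn": "send_rows", "kwargs": {
  "grip": [-0.45,-0.45,-0.45,-0.45,-0.45,-0.45,-0.45],
  "xyz": [
    [0,0.04,0],
    [0,0.08,0],
    [0,0.12,0],
    [0,0.16,0],
    [0,0.2,0],
    [0,0.24,0],
    [0,0.26,0]
  ],
  "yaw": [0,0,0,0,0,0,0]
}}

```text
time_s: 24.1
ee_pos: [504.6, 145.8, 294.5]
ee_rot: [180.0, -0.1, 93.5]
force: [0.6, 0.4, -1.0]
gripper_width: 25.3
gripper_force: 0.0
```

```bash
python3 - <<'E'
from h import *
t=grab('top'); s=env.state(); print(s['ee_pos'],s['ee_rot'])
cv2.imwrite('pics/m7.png',cv2.resize(t['frame'][130:320,230:590],None,fx=1.8,fy=1.8)[:,:,::-1])
E
```

```text
[504.79977013 147.76452225 294.27890028] [179.95910324  -0.22802263  93.59666239]
```

View pics/m7.png

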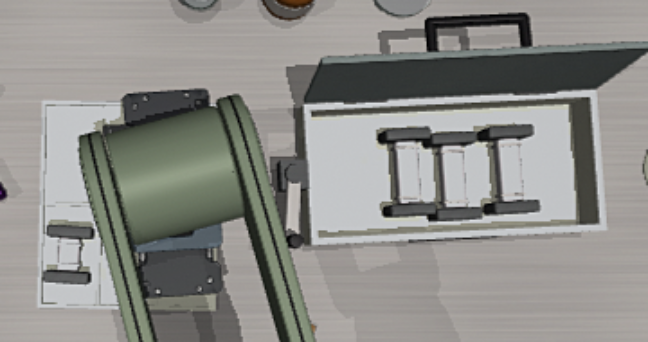

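All three longs lie flat in the box. Going back to the handle to close.

{"fn": "send_rows", "kwargs": {
  "grip": [-0.25,-0.25,-0.25,-0.25,-0.25,-0.25,-0.25,-0.25],
  "xyz": [
    [0.018,-0.03,0],
    [0.038,-0.065,0],
    [0.058,-0.1,0],
    [0.078,-0.135,0],
    [0.098,-0.168,0],
    [0.118,-0.203,0],
    [0.138,-0.238,0],
    [0.158,-0.273,0]
  ],
  "yaw": [0,0,0,0,0,0,0,0]
}}

```text
time_s: 24.82
ee_pos: [663.5, -133.6, 294.4]
ee_rot: [180.0, 0.0, 93.3]
force: [0.1, 0.9, 0.6]
gripper_width: 33.9
gripper_force: 0.0
```

{"fn": "send_rows", "kwargs": {
  "grip": [-0.25,-0.25,-0.25,-0.25],
  "xyz": [
    [0.018,-0.03,0],
    [0.034,-0.053,0],
    [0.034,-0.053,0],
    [0.034,-0.053,0]
  ],
  "yaw": [0,0,0,0]
}}

```text
time_s: 25.15
ee_pos: [697.1, -185.9, 292.9]
ee_rot: [-179.9, -0.0, 93.1]
force: [-0.2, 0.7, 0.1]
gripper_width: 34.3
gripper_force: 0.0
```

```bash
python3 - <<'E'
from h import *
d=grab('wrist'); s=env.state(); print(s['ee_pos'],s['ee_rot'],s['gripper_width'])
print(wproj(d,(697,-175,210)))
cv2.imwrite('pics/m8.png',cv2.resize(d['frame'],(400,300))[:,:,::-1])
E
```

```text
[ 696.70927567 -184.46605869  293.63419871] [-1.79938817e+02 -5.11855978e-02  9.31965065e+01] 34.188946644276236
(np.float64(321.2777554283792), np.float64(231.92621987844834))
```

View pics/m8.png

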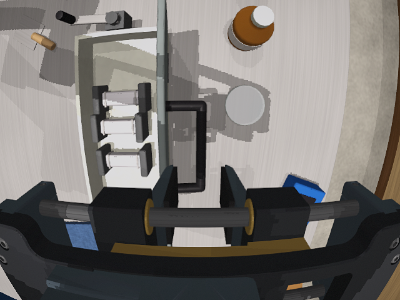

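{"fn": "send_rows", "kwargs": {
  "grip": [-0.25,-0.25,-0.25,-0.25,-1,-1,-1,-1],
  "xyz": [
    [0,0.003,-0.035],
    [0,0.003,-0.07],
    [0,0.003,-0.1],
    [0,0.003,-0.107],
    [0,0.003,-0.107],
    [0,0.003,-0.107],
    [0,0.003,-0.107],
    [0,0.003,-0.107]
  ],
  "yaw": [0,0,0,0,0,0,0,0],
  "grip_force": 30
}}

```text
time_s: 25.87
ee_pos: [699.0, -181.1, 190.5]
ee_rot: [179.6, 0.1, 93.2]
force: [-0.7, 0.1, 3.0]
gripper_width: 11.2
gripper_force: 30.0
```

{"fn": "send_rows", "kwargs": {
  "grip": [-1,-1,-1],
  "xyz": [
    [0,0,0],
    [0,0,0],
    [0,0,0]
  ],
  "yaw": [0,0,0]
}}

```text
time_s: 26.12
ee_pos: [698.9, -181.1, 190.5]
ee_rot: [179.6, 0.1, 93.1]
force: [2.2, 1.0, 6.4]
gripper_width: 11.3
gripper_force: 30.0
```

{"fn": "send_rows", "kwargs": {
  "grip": [-1,-1,-1,-1,-1,-1,-1,-1],
  "xyz": [
    [-0.0139,-0.0007,0.0058],
    [-0.0284,-0.0014,0.0101],
    [-0.0432,-0.0021,0.0128],
    [-0.0582,-0.0029,0.014],
    [-0.0733,-0.0036,0.0136],
    [-0.0883,-0.0043,0.0116],
    [-0.1029,-0.0051,0.008],
    [-0.1171,-0.0058,0.003]
  ],
  "yaw": [0,0,0,0,0,0,0,0]
}}

```text
time_s: 26.78
ee_pos: [582.4, -186.4, 193.4]
ee_rot: [179.5, 0.0, 93.1]
force: [3.0, 2.3, 4.7]
gripper_width: 11.5
gripper_force: 30.0
```

{"fn": "send_rows", "kwargs": {
  "grip": [-1,-1,-1,-1,-1,-1,-1,-1],
  "xyz": [
    [-0.0136,-0.0006,-0.0065],
    [-0.0265,-0.0013,-0.0144],
    [-0.0384,-0.0018,-0.0236],
    [-0.0494,-0.0024,-0.034],
    [-0.0591,-0.0029,-0.0455],
    [-0.0677,-0.0033,-0.058],
    [-0.0748,-0.0036,-0.0712],
    [-0.0806,-0.0039,-0.0852]
  ],
  "yaw": [0,0,0,0,0,0,0,0]
}}

```text
time_s: 27.45
ee_pos: [500.4, -190.3, 106.3]
ee_rot: [179.7, -0.0, 93.1]
force: [3.2, 2.9, 2.6]
gripper_width: 11.2
gripper_force: 30.0
```

{"fn": "send_rows", "kwargs": {
  "grip": [-1,-1,-1],
  "xyz": [
    [0,0,-0.001],
    [0,0,-0.002],
    [0,0,-0.002]
  ],
  "yaw": [0,0,0]
}}

```text
time_s: 27.7
ee_pos: [499.5, -190.3, 103.8]
ee_rot: [180.0, -0.1, 93.1]
force: [-0.3, 3.6, 3.8]
gripper_width: 11.2
gripper_force: 30.0
```

{"fn": "send_rows", "kwargs": {
  "grip": [-1,-1,-1,-1],
  "xyz": [
    [0,0,-0.002],
    [0,0,-0.004],
    [0,0,-0.006],
    [0,0,-0.006]
  ],
  "yaw": [0,0,0,0]
}}

```text
time_s: 28.03
ee_pos: [499.6, -190.7, 102.9]
ee_rot: [179.9, 0.0, 93.2]
force: [-10.3, 7.0, 35.4]
gripper_width: 11.1
gripper_force: 30.0
```

Lid is firmly shut. Releasing and going to the latch post.

{"fn": "send_rows", "kwargs": {
  "grip": [-1,0,0,0,0,0,0,0],
  "xyz": [
    [0,0,0.006],
    [0,0,0.006],
    [0,0,0.006],
    [0,0,0.006],
    [0,0,0.02],
    [0,0,0.05],
    [0,0.01,0.065],
    [-0.005,0.045,0.065]
  ],
  "yaw": [0,0,0,0,0,0,0,0]
}}

```text
time_s: 28.7
ee_pos: [497.9, -149.7, 164.9]
ee_rot: [179.6, 0.3, 93.0]
force: [0.5, 0.1, -0.5]
gripper_width: 45.8
gripper_force: 0.0
```

{"fn": "send_rows", "kwargs": {
  "grip": [0,0,0,0,0,0],
  "xyz": [
    [-0.005,0.04,0],
    [-0.012,0.08,0],
    [-0.02,0.12,0],
    [-0.028,0.154,0],
    [-0.028,0.154,0],
    [-0.028,0.154,0]
  ],
  "yaw": [0,0,0,0,0,0]
}}

```text
time_s: 29.2
ee_pos: [466.0, 9.1, 161.6]
ee_rot: [-179.9, 0.1, 93.4]
force: [-0.0, -0.6, -0.4]
gripper_width: 45.7
gripper_force: 0.0
```

```bash
python3 - <<'E'
from h import *
d=grab('wrist');t=grab('scene'); s=env.state(); print(s['ee_pos'],s['ee_rot'],s['gripper_width'])
print(wproj(d,(465,10,140)))
cv2.imwrite('pics/m9.png',np.hstack([cv2.resize(t['frame'][120:330,90:420],(472,300)),cv2.resize(d['frame'],(320,240),).repeat(1,0) if 0 else cv2.copyMakeBorder(cv2.resize(d['frame'],(320,240)),0,60,0,0,0)])[:,:,::-1])
E
```

```text
[466.70731303   7.45274837 161.6966654 ] [-1.79984769e+02  5.23259365e-02  9.31721131e+01] 45.553370856365035
(np.float64(319.3167617236076), np.float64(278.4492320726824))
```

View pics/m9.png

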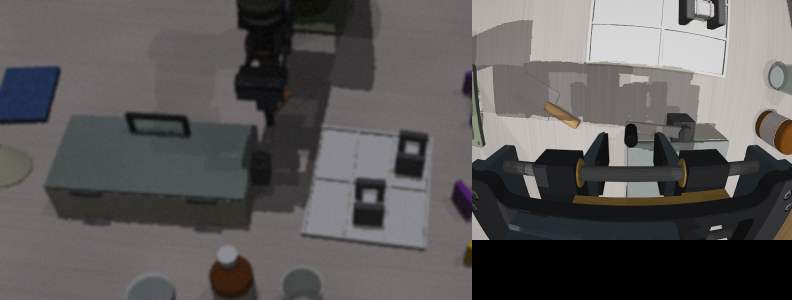

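{"fn": "send_rows", "kwargs": {
  "grip": [0,0,-1,-1,-1,-1,-1,-1],
  "xyz": [
    [-0.001,0.002,-0.03],
    [-0.001,0.003,-0.059],
    [-0.001,0.003,-0.059],
    [-0.001,0.003,-0.059],
    [-0.001,0.003,-0.059],
    [-0.001,0.003,-0.059],
    [-0.001,0.003,-0.059],
    [-0.001,0.003,-0.059]
  ],
  "yaw": [0,0,0,0,0,0,0,0],
  "grip_force": 12
}}

```text
time_s: 29.97
ee_pos: [465.6, 10.7, 104.2]
ee_rot: [179.9, 0.0, 93.2]
force: [-3.1, -1.4, 5.1]
gripper_width: 15.3
gripper_force: 12.0
```

{"fn": "send_rows", "kwargs": {
  "grip": [-1,-1,-1],
  "xyz": [
    [0,0,0],
    [0,0,0],
    [0,0,0]
  ],
  "yaw": [0,0,0]
}}

```text
time_s: 30.22
ee_pos: [465.6, 10.9, 104.2]
ee_rot: [179.9, 0.0, 93.2]
force: [-2.9, -1.3, 6.6]
gripper_width: 15.5
gripper_force: 12.0
```

{"fn": "send_rows", "kwargs": {
  "grip": [-1,-1,-1,-1,-1,-1,-1,-1],
  "xyz": [
    [0.0001,-0.015,0],
    [0.0035,-0.0309,0],
    [0.0102,-0.0458,0],
    [0.0197,-0.059,0],
    [0.0319,-0.0699,0],
    [0.046,-0.0781,0],
    [0.0615,-0.0831,0],
    [0.0777,-0.0848,0]
  ],
  "yaw": [0,0,0,0,0,0,0,0]
}}

```text
time_s: 30.88
ee_pos: [541.8, -75.9, 103.4]
ee_rot: [-179.8, 0.2, 93.2]
force: [-3.5, -2.8, 3.0]
gripper_width: 15.9
gripper_force: 12.0
```

{"fn": "send_rows", "kwargs": {
  "grip": [-1,-1,0,0,0,0,0,0],
  "xyz": [
    [0.003,0,0],
    [0.003,0,0],
    [0.003,0,0],
    [0.003,0,0],
    [0.003,0,0],
    [0.003,0,0.02],
    [0.003,0,0.06],
    [0.003,0,0.1]
  ],
  "yaw": [0,0,0,0,0,0,0,0]
}}

```text
time_s: 31.55
ee_pos: [544.8, -72.8, 202.9]
ee_rot: [-179.8, -0.1, 93.2]
force: [2.1, -1.1, 0.6]
gripper_width: 46.1
gripper_force: 0.0
```

{"fn": "send_rows", "kwargs": {
  "grip": [0,0,0,0,0,0,0],
  "xyz": [
    [-0.01,0.035,0.02],
    [-0.02,0.07,0.03],
    [-0.03,0.105,0.04],
    [-0.04,0.14,0.04],
    [-0.05,0.175,0.04],
    [-0.06,0.21,0.04],
    [-0.07,0.24,0.04]
  ],
  "yaw": [0,0,0,0,0,0,0]
}}

```text
time_s: 32.13
ee_pos: [474.9, 168.8, 243.3]
ee_rot: [180.0, -0.1, 93.2]
force: [0.5, -1.0, 0.2]
gripper_width: 45.3
gripper_force: 0.0
```

```bash
python3 - <<'E'
from h import *
t=grab('top'); s=grab('scene'); print(env.state()['ee_pos'])
cv2.imwrite('pics/m10.png',np.hstack([cv2.resize(t['frame'][90:330,160:600],(440,240)),cv2.resize(s['frame'][100:360,80:440],(333,240))])[:,:,::-1])
E
```

```text
[474.30455224 170.41138698 243.15930656]
```

View pics/m10.png

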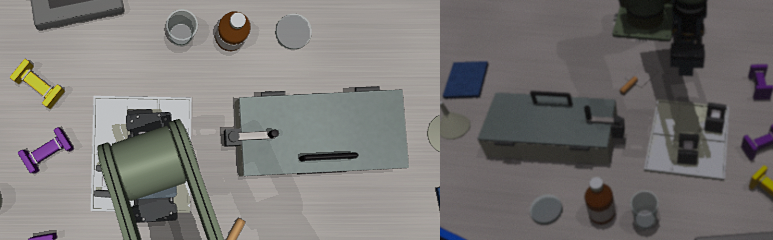

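The lid is closed, the lever is back across it, both shorts are in the tray and the bottle and beaker stand. Handing in.

```bash
python3 -c "
from h import *
print(env.job_done())"
```

```text
the job is handed in; nothing more can be done
None
```

I handed the job in at about 32 s (limit 210 s); the hand-in returned no verdict. The three long holders present lie flat in the box, the lid is shut and the lever is back across it. Both short holders are still in the tray, the bottle and beaker stand, and the jar (out of frame in the last picture) was never approached.

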